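# Seat a model car's headlamp and hold the curing torch over it

### The arm

A 6-joint arm with a two-finger parallel gripper is mounted at the origin on the work surface. World frame = base frame: x ahead of the robot, y to its left, z up, the work surface at z = 0. Lengths are in mm, angles in rad, forces in N, time in s.
With the tool pointing down it reaches from about 350 to 975 mm from the base axis. Payload 7.1 kg.
Tool frame: the origin (TCP) lies on the centre line of the jaws, within the pads' length; the fingertips stand 17 mm ahead of it and the grasp point (between the pads) lies 2 mm behind it; z points along the fingers, y is the direction in which the jaws open and shut (so a half turn about z gives the same grasp; the last joint's range is limited). The gripper opens to 88 mm and grips with 3 to 60 N. Pads are 20 mm wide; open, the fingers measure 115 mm over their backs; the gripper's body (75 mm by 178 mm) begins 61 mm behind the grasp point.
Start: joints at [-1.294, 0.423, 1.63, -0, 1.089, -0.019], TCP at [182.209, -597.833, 239.675] pointing down, gripper open.
Joint ranges: [-3, 3], [-0.9, 2.11], [0.09, 2.58], [-1.31, 4.45], [0.11, 2.69], [-2.54, 2.54]. Speed limits (rad/s): [2.39, 2.39, 3.01, 3.14, 3.14, 3.14].

### API

Orientations are given as a rotation vector (axis times angle).
In Python, from workcell import ctrl, imaging, workorder gives the robot as it stands. The module is installed in compiled form; this text tells all that it offers.
- The arm moves only by the shell command python3 -m crank 'ROWS' [OPENING]. ROWS is JSON, a list of rows, each an object with "travel": the shift along the tool's x, y, z as a fraction of full scale, a list of three; "turn": the turn about the tool's z as a fraction of full scale. In form: [{"travel": [dx, dy, dz], "turn": turn}, ...]. A call has 1 to 20 rows; each row shifts and turns the pose as measured when the row begins, along the tool's axes as they then stand; what a row does not reach is not made up. Full scale, the value 1, is 5 cm for a shift and 0.1 rad for a turn. A row lasts 1/10 s, in which the tool goes at most 50 mm and 8.59 degrees, less where a joint would pass 70% of its speed; a pose out of reach is approached as far as the arm can. A call with a number of a shift or a turn outside -1 to 1 is refused whole. A call with a gripper value outside its range is refused whole. OPENING is the gripper command: -1 is shut, 1 is fully open, values between are in proportion, set as the call begins (- or left out, the last holds). The fingers move at their own pace and stop on an object; the grip force is fixed at half the most. Time passes only in rows, so rows that do not move let the fingers close. It gives the time, the measured TCP pose, the force and the opening at its end, in the units of the state.
- ctrl.get_obs(): the state, without advancing time (a new reading comes with each control period).
- imaging.get_image(name): name is "scene" or "top" or "wrist"; returns the picture (400x640x3 uint8, blue, green, red); there is no depth.
- imaging.camera_info(name): a dict with "camera_matrix" (3x3 intrinsics, pixels), "rvec" (rotation vector, rad) and "tvec" (3), from world to camera coordinates, as OpenCV has them. Camera axes: x right, y down, z forward; pixel columns grow to the right and rows downward; lengths in mm; the calibration is good to about 2 mm. A picture is of the moment at which its call begins: read the wrist's pose just before it. camera_info takes no time and is no camera call; for the wrist camera it gives the pose at the moment of the call.
- workorder.close_job(): hands the job in, once; it reports no verdict.
The state is a dict: "t": time; "qpos": joint angles; "qvel": joint speeds; "joint_torque": joint torques, N m; "ee_pos": TCP position; "orientation": TCP orientation; "ft_force": force on the tool from outside, world axes, zero at the start; "moment": the same for the moment, N m; "width": finger opening in mm.
Only numpy, scipy, OpenCV 4.12 (cv2) and the standard library are available. Lean on these libraries where they do the work, as an engineer would, in place of code of your own. Each camera call takes 0.05 s, during which the arm holds its last target.

### The job

One of the four headlamps in the model car's grille panel still stands proud in wet glue: press it fully home, until its trim ring lies against the panel like the other three. Then take the small aluminium curing torch out of its dock, carry it clear of the paint rack, and hold it upright, face down, centred over that same headlamp, with its face about a centimetre above the glass and not touching the lamp or the panel. Finish while still holding the torch there, steady, without having bumped or moved anything else on the bench.

Things in the scene. Friction and masses are not known exactly. Their poses are not given: they have to be found in the camera images.
- lamp (a joint): how far the proud headlamp has been pressed down, in m: at the start 0 to 0.0025 (standing 10 to 7.5 mm proud), 0.010 when fully home. It slides straight down, a stiff push fit: about 6 N moves it, and it stays where it is left.
- lamp_top (a point): top of the proud headlamp's glass dome, on its upright axis; sinks with the lamp (52 mm above the bench when home). Lamp: metal barrel 23 mm across going down into the panel, steel trim ring 28 mm across and 3 mm thick, glass dome 22 mm across rising 4 mm above the ring. Home: the ring lies on the panel's face. It may be in any of the four places; the other three look the same but are home.
- panel: grille panel, blue-grey resin, face up in two black cradles, fixed to the bench: 244 mm long along its y, 56 mm across its x, face 45 mm above the bench; the cradles reach 36 mm either side, 38 mm high; origin on the bench under its centre. The four lamp places lie on its long middle line at y = -94, -56, 56 and 94 mm, with a dark slatted grille between.
- torch_center (a point): centre of the loose aluminium torch (90 to 140 g), on its axis, 46 mm above its face; z from face to tail. 92 mm long, standing face down: head 33 mm across for the lowest 21 mm, tapering until 30 mm, barrel 25 mm across up to 88 mm, then a small rubber tail button. Grip the barrel about 14 mm above this centre: 32 mm of torch is then above the grip.
- torch_face (a point): centre of the flat round front face (the light's end, 33 mm across) of the torch, its lowest point as it stands; z points to the tail
- dock: charging dock of the torch, a black block 64 x 64 mm, 33 mm high on a 80 x 72 mm foot, fixed to the bench; origin on the bench under its hole. The hole, 36 mm wide and 25 mm deep, is open upwards and holds the torch's head loosely; the torch's face stands 8 mm above the bench.
- bit_stand: wooden block 62 x 62 mm with nine driver bits, 51 mm high in all, fixed to the bench; origin on the bench under its centre. Stands beside the dock; the two change places.
- rack: plywood paint rack full of dropper bottles, fixed to the bench between the dock and the panel: 260 mm long along its x, 66 mm wide, the bottle tops 84 mm above the bench; origin on the bench under its centre. Not to be touched.
- glue_center (a point): centre of a small loose amber glue bottle, 26 mm across, 68 mm high, standing beyond the panel; leave it
- wheel_center (a point): centre of a loose model car wheel lying flat, 68 mm across, 28 mm high, between the panel and the robot; leave it
- banana: a banana lying on the bench, about 200 mm long and 35 mm high, beyond the dock; leave it
- seat_tub: loose interior tub with seats of the model car, blue-grey, 200 x 150 mm, 61 mm high, to the left of the panel; leave it
- driver: a loose screwdriver lying to the right of the dock; leave it
- tail_strip: a loose clear red strip, 150 x 9 x 5 mm, lying near the robot; leave it
Not all that is in view belongs to the job. Leave any turquoise or yellow look-alike of the part that bears torch_center alone.

How it is judged:
By the outcome, as a careful person would: the job done as asked, in the order asked, and still so for the second after the job is handed in, while the arm keeps its last pose, push and grip.
It also fails if it takes over 64 s, if anything falls off the work surface, if the arm or the gripper's body presses on something with over 40 N, if the wrist force passes 120 N, or if a joint passes its speed limit or range.

## Working session

There is one attempt and no reset: what is moved stays moved. The work goes in short steps, Python scripts to look and compute and a shell command to move; the robot and the scene stay as the last step left them, time stands still between calls to the robot, and variables do not carry over. Pictures are saved under pics/ and viewed, and the job is handed in when it is done.

```bash
mkdir -p pics; ls
cat > h.py <<'E'
import numpy as np, cv2
from workcell import ctrl, imaging, workorder
def info(n):
    i=imaging.camera_info(n); K=np.array(i["camera_matrix"],float); R=cv2.Rodrigues(np.array(i["rvec"],float))[0]; t=np.array(i["tvec"],float).ravel(); return K,R,t
def ray(c,uv):
    K,R,t=c; d=R.T@np.linalg.inv(K)@np.array([uv[0],uv[1],1.]); o=-R.T@t; return o,d
def plane(c,uv,z):
    o,d=ray(c,uv); return o+d*(z-o[2])/d[2]
def proj(c,p):
    K,R,t=c; q=K@(R@np.asarray(p,float)+t); return q[:2]/q[2]
def tri(c1,u1,c2,u2):
    o1,d1=ray(c1,u1);o2,d2=ray(c2,u2);d1/=np.linalg.norm(d1);d2/=np.linalg.norm(d2)
    A=np.stack([d1,-d2],1);s=np.linalg.lstsq(A,o2-o1,rcond=None)[0]
    a=o1+d1*s[0];b=o2+d2*s[1];return (a+b)/2,np.linalg.norm(a-b)
E
python3 - <<'E'
from h import *
for n in ["scene","top","wrist"]:
    c=info(n); im=imaging.get_image(n); cv2.imwrite(f"pics/{n}0.png",im)
    print(n,c[0].round(1).tolist(),(-c[1].T@c[2]).round(),c[1].round(2).tolist())
o=ctrl.get_obs(); print({k:np.round(v,3).tolist() for k,v in o.items()})
E
```

```text
pics
scene [[494.1, 0.0, 327.2], [0.0, 494.1, 201.1], [0.0, 0.0, 1.0]] [1544. -316. 1176.] [[0.34, 0.94, -0.01], [0.67, -0.25, -0.7], [-0.66, 0.23, -0.71]]
top [[392.8, 0.0, 326.9], [0.0, 392.8, 194.4], [0.0, 0.0, 1.0]] [ 353.   29. 1105.] [[0.11, -0.99, 0.0], [-0.97, -0.11, -0.21], [0.21, 0.02, -0.98]]
wrist [[357.8, 0.0, 323.3], [0.0, 357.8, 194.9], [0.0, 0.0, 1.0]] [ 259. -574.  384.] [[0.29, -0.96, -0.0], [-0.91, -0.28, 0.29], [-0.28, -0.08, -0.96]]
{'t': 0.15, 'qpos': [-1.294, 0.424, 1.63, -0.0, 1.089, -0.019], 'qvel': [0.0, -0.002, -0.002, -0.001, -0.001, 0.001], 'joint_torque': [0.001, -54.498, -27.392, 0.064, 0.02, -0.0], 'ee_pos': [182.089, -597.491, 239.087], 'orientation': [-3.106, -0.463, 0.0], 'ft_force': [-0.086, 0.067, -0.358], 'moment': [-0.001, -0.035, 0.025], 'width': 88.037}
```

View pics/scene0.png

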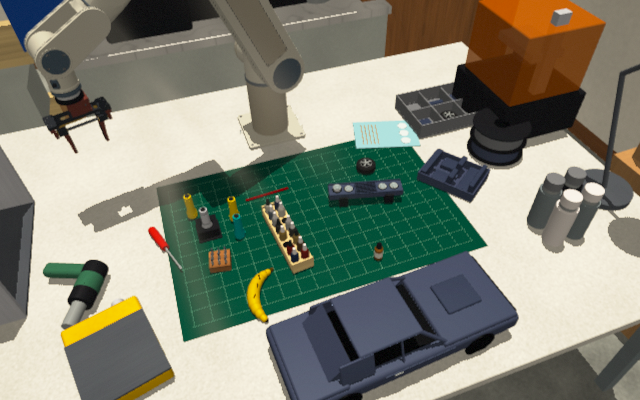

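View pics/top0.png

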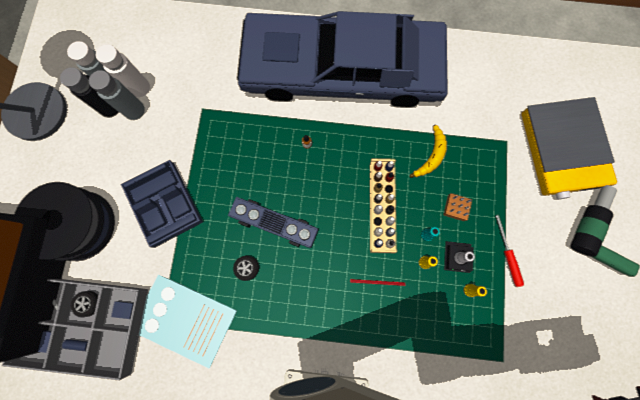

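View pics/wrist0.png

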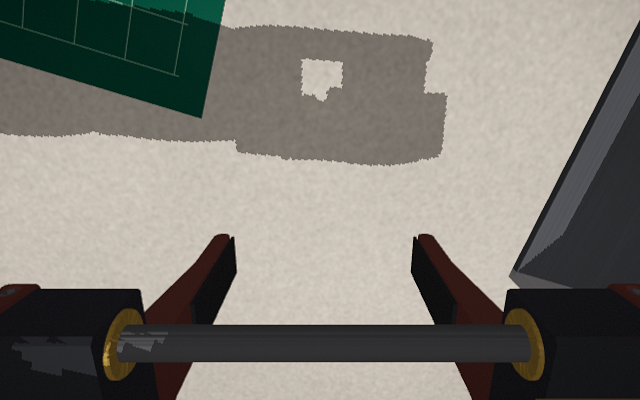

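Run:
```python
from h import *
s=cv2.imread("pics/scene0.png");t=cv2.imread("pics/top0.png")
a=cv2.resize(s[175:285,150:290],None,fx=5,fy=5,interpolation=3)[:550,:700]
b=cv2.resize(t[190:310,410:520],None,fx=5,fy=5,interpolation=3)
cv2.imwrite("pics/c1.png",a);cv2.imwrite("pics/c2.png",b)
c=cv2.resize(s[170:210,320:410],None,fx=8,fy=8,interpolation=3);d=cv2.resize(t[185:255,220:330],None,fx=7,fy=7,interpolation=3)[:280*2]
cv2.imwrite("pics/c3.png",c);cv2.imwrite("pics/c4.png",d)
```

```text
(no output)
```

View pics/c1.png

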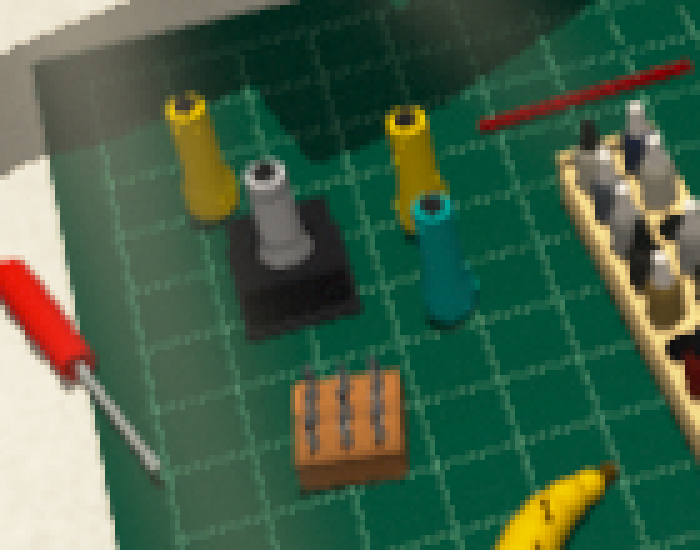

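View pics/c2.png

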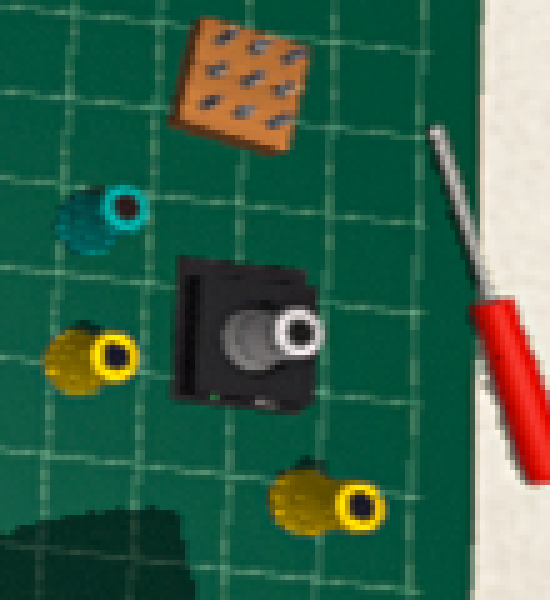

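View pics/c3.png

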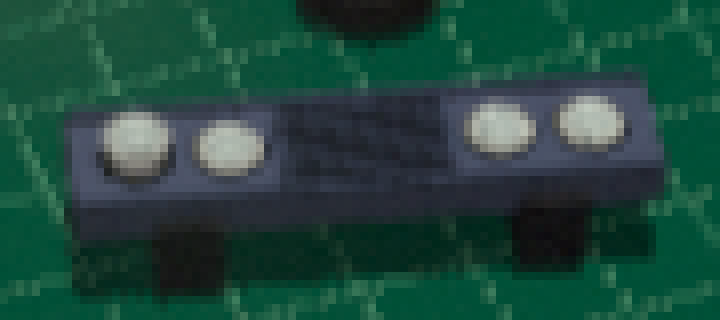

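View pics/c4.png

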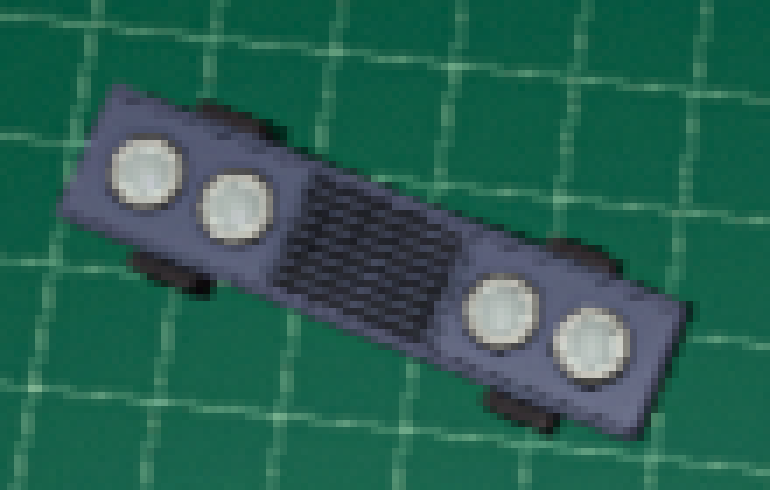

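Run:
```python
from h import *
S=info("scene");T=info("top")
f=lambda p,o,k:((p[0]+.5)/k-.5+o[0],(p[1]+.5)/k-.5+o[1])
L=[f(p,(220,185),7) for p in [(146,172),(236,207),(501,312),(590,343)]]
P=[plane(T,u,48) for u in L];print(np.round(P,1).tolist())
c=(P[0]+P[1]+P[2])/3
d=(P[2]-P[0]);print("yaw of y axis",np.arctan2(d[1],d[0]), np.linalg.norm(P[2]-P[0]),np.linalg.norm(P[3]-P[0]))
Ls=[f(p,(320,170),8) for p in [(591,122),(500,128),(228,147),(137,143)]]
for a,b in zip(L,Ls): print(tri(T,a,S,b))
print("torch tail",tri(T,f((299,331),(410,190),5),S,f((265,172),(150,175),5)), plane(T,f((299,331),(410,190),5),100))
for n,p in dict(y1=(115,357),y2=(360,507),tq=(125,208)).items(): print(n,plane(T,f(p,(410,190),5),92).round())
for n,p in dict(b1=(203,18),b2=(312,46),b3=(293,153),b4=(180,125)).items(): print(n,plane(T,f(p,(410,190),5),35).round())
for n,p in dict(d1=(178,256),d2=(305,270),d3=(305,412),d4=(173,400)).items(): print(n,plane(T,f(p,(410,190),5),15).round())
for n,p in dict(r1=(371,160),r2=(395,160),r3=(396,250),r4=(372,250)).items(): print(n,plane(T,p,60).round())
print("wheel",plane(T,(245,267),28))
```

```text
[[509.1, 281.5, 48.0], [499.4, 244.6, 48.0], [470.4, 136.9, 48.0], [462.3, 101.3, 48.0]]
yaw of y axis -1.8323522240116774 149.74718479342184 186.21622868600215
(array([509.31141505, 282.13863335,  47.31379655]), np.float64(0.882080941563413))
(array([499.60767552, 245.29293323,  47.66581104]), np.float64(1.2527401538822758))
(array([470.43854183, 137.06333489,  47.66529735]), np.float64(0.30331855237107097))
(array([461.64638891, 100.75097956,  54.47674169]), np.float64(0.17922473892407637))
torch tail (array([ 448.32788098, -326.8302155 ,   98.40693951]), np.float64(0.30292960708281835)) [ 448.21511674 -326.1136352   100.        ]
y1 [ 425. -236.   92.]
y2 [ 365. -363.   92.]
tq [ 502. -237.   92.]
b1 [ 622. -289.   35.]
b2 [ 612. -350.   35.]
b3 [ 551. -342.   35.]
b4 [ 560. -280.   35.]
d1 [ 490. -288.   15.]
d2 [ 490. -358.   15.]
d3 [ 413. -361.   15.]
d4 [ 411. -289.   15.]
r1 [685. -59.  60.]
r2 [ 692. -125.   60.]
r3 [ 445. -147.   60.]
r4 [438. -84.  60.]
wheel [356.99739317 249.10648034  28.        ]
```

Candidates for the torch (top view): aluminium one in the dock (470,256), yellow (433,261) and (482,291), turquoise (435,231). I choose the grey one in the black dock. For the lamp there are four places, and the one at the robot's right end, top (304,234) / scene (337,188), triangulates 7 mm higher than the others. Closing the gripper and moving over that lamp.

```bash
python3 -m crank '[{"travel":[0.47,-0.58,0],"turn":0},{"travel":[0.47,-0.58,0],"turn":0},{"travel":[0.47,-0.58,0],"turn":0},{"travel":[0.47,-0.58,0],"turn":0},{"travel":[0.47,-0.58,0],"turn":0},{"travel":[0.47,-0.58,0],"turn":0},{"travel":[0.47,-0.58,0],"turn":0},{"travel":[0.47,-0.58,0],"turn":0},{"travel":[0.47,-0.58,0],"turn":0},{"travel":[0.47,-0.58,0],"turn":0},{"travel":[0.47,-0.58,0],"turn":0},{"travel":[0.47,-0.58,0],"turn":0},{"travel":[0.47,-0.58,0],"turn":0},{"travel":[0.47,-0.58,0],"turn":0},{"travel":[0.47,-0.58,0],"turn":0},{"travel":[0.47,-0.58,0],"turn":0},{"travel":[0,0,0],"turn":0}]' -1
```

```text
t: 1.85
ee_pos: [413.2, -23.1, 237.9]
orientation: [-3.107, -0.456, -0.003]
ft_force: [-0.3, -0.4, 0.5]
width: 0.5
```

Run:
```python
from h import *
c=info("wrist");im=imaging.get_image("wrist");cv2.imwrite("pics/w1.png",im)
np.savez("w1.npz",K=c[0],R=c[1],t=c[2])
for p in [(462,101,56),(470,137,52),(500,245,52),(509,282,52)]: print(proj(c,p))
```

```text
[203.96749138  83.48773127]
[166.377059    61.84067201]
[ 41.50236132 -15.63609294]
[ -4.77208298 -42.56472103]
```

View pics/w1.png

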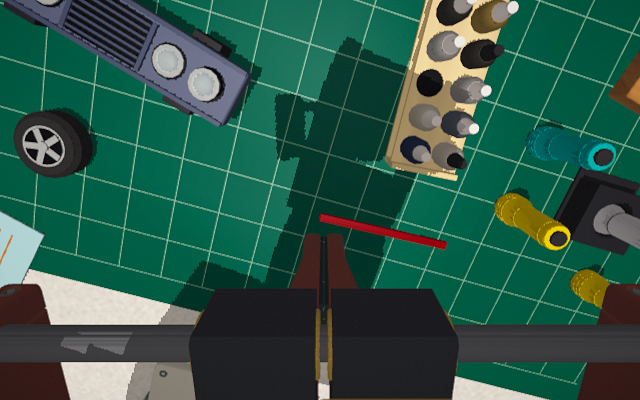

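The wrist view shows the proud lamp at (204,84), exactly where predicted from (462,101). I refine it with a crop and compute the remaining shift.

Run:
```python
from h import *
im=cv2.imread("pics/w1.png");z=np.load("w1.npz");c=(z["K"],z["R"],z["t"])
hsv=cv2.cvtColor(im,cv2.COLOR_BGR2HSV)
m=((hsv[...,1]<50)&(hsv[...,2]>140)).astype(np.uint8)*255;m[130:]=0;m[:,260:]=0
n,l,s,ct=cv2.connectedComponentsWithStats(m)
for i in range(1,n):
    if s[i][4]>200:
        print(s[i],ct[i],plane(c,ct[i],48).round(1),plane(c,ct[i],54).round(1))
o=ctrl.get_obs();R=cv2.Rodrigues(o["orientation"])[0];print(o["ee_pos"],R.round(3).tolist())
print(R.T@(np.array([461.5,100.5,100])-o["ee_pos"])/50)
```

```text
[152  44  32  34 791] [167.4437421   60.48925411] [471.1 137.9  48. ] [471.5 135.5  54. ]
[187  68  32  33 832] [202.61899038  84.00841346] [460.5 104.5  48. ] [461.1 102.7  54. ]
[412.36736744 -24.41976173 237.72794959] [[0.958, 0.287, 0.001], [0.287, -0.958, 0.001], [0.001, -0.001, -1.0]]
[ 1.65548656 -2.10922349  2.75784712]
```

```bash
python3 -m crank '[{"travel":[0.42,-0.53,0],"turn":0},{"travel":[0.42,-0.53,0],"turn":0},{"travel":[0.42,-0.53,0],"turn":0},{"travel":[0.41,-0.53,0],"turn":0},{"travel":[0,0,0.5],"turn":0},{"travel":[0,0,0.5],"turn":0},{"travel":[0,0,0.5],"turn":0},{"travel":[0,0,0.5],"turn":0},{"travel":[0,0,0.5],"turn":0},{"travel":[0,0,0],"turn":0},{"travel":[0,0,0],"turn":0}]' -1
python3 - <<'E'
from h import *
o=ctrl.get_obs();R=cv2.Rodrigues(o["orientation"])[0];print(o["ee_pos"],R[:,2].round(4))
print(R.T@(np.array([461.5,101.5,80])-o["ee_pos"])/50)
for n in ["wrist","scene"]:
  cv2.imwrite(f"pics/{n}2.png",imaging.get_image(n))
E
```

```text
t: 3.0
ee_pos: [463.3, 94.1, 109.1]
orientation: [3.109, 0.44, -0.0]
ft_force: [-0.1, -0.0, -0.2]
width: 0.8
[463.2514215   94.12436439 109.05549596] [-0.    -0.002 -1.   ]
[ 0.00755448 -0.15253215  0.58082063]
```

View pics/wrist2.png

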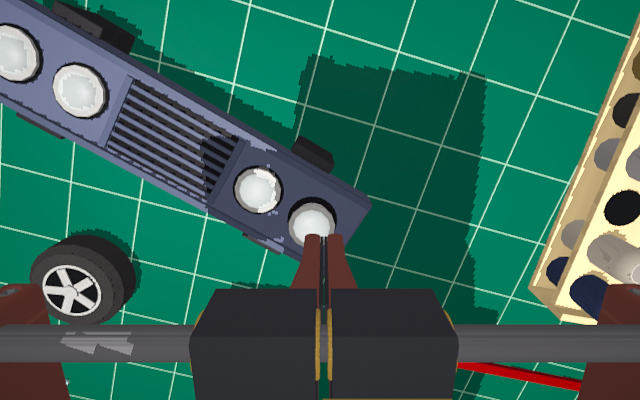

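```bash
python3 -m crank '[{"travel":[0,-0.15,0],"turn":0},{"travel":[0,0,0.2],"turn":0},{"travel":[0,0,0.2],"turn":0},{"travel":[0,0,0],"turn":0}]' -1
python3 - <<'E'
from h import *
o=ctrl.get_obs();R=cv2.Rodrigues(o["orientation"])[0];print(o["ee_pos"])
print(R.T@(np.array([461.5,101.5,80])-o["ee_pos"])/50)
c=info("wrist");im=imaging.get_image("wrist");cv2.imwrite("pics/w3.png",im)
E
```

```text
t: 3.5
ee_pos: [463.7, 102.6, 91.5]
orientation: [3.109, 0.44, 0.013]
ft_force: [-0.6, 0.8, -0.2]
width: 0.2
[463.70003203 102.62814728  91.5205272 ]
[-0.05035029  0.00887066  0.23004417]
```

View pics/w3.png

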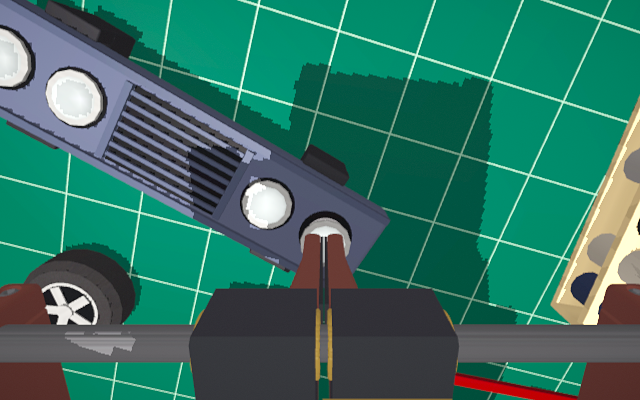

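The fingertips are centred on the lamp in the wrist view, with the lamp ring at (325,232). Pressing down in small steps.

```bash
python3 -m crank '[{"travel":[-0.05,0,0.1],"turn":0},{"travel":[0,0,0.1],"turn":0},{"travel":[0,0,0.08],"turn":0},{"travel":[0,0,0.06],"turn":0},{"travel":[0,0,0.06],"turn":0}]' -1
```

```text
t: 4.05
ee_pos: [461.9, 102.0, 70.9]
orientation: [3.109, 0.44, 0.014]
ft_force: [-1.5, -0.5, 6.1]
width: 0.3
```

```bash
python3 -m crank '[{"travel":[0,0,0.04],"turn":0}]' -1;python3 -m crank '[{"travel":[0,0,0.04],"turn":0}]' -1; python3 -m crank '[{"travel":[0,0,0.04],"turn":0}]' -1
```

```text
t: 4.15
ee_pos: [461.9, 102.0, 68.9]
orientation: [3.109, 0.44, 0.014]
ft_force: [-1.9, 0.7, 12.1]
width: 0.3
t: 4.25
ee_pos: [462.2, 102.1, 68.1]
orientation: [3.109, 0.44, 0.014]
ft_force: [-12.0, -1.8, 52.9]
width: 0.4
t: 4.35
ee_pos: [462.2, 102.1, 68.1]
orientation: [3.109, 0.44, 0.013]
ft_force: [-12.4, -2.0, 49.4]
width: 0.4
```

It stopped hard at 68 mm, as expected for home. Retracting and checking.

```bash
python3 -m crank '[{"travel":[0,0,-0.1],"turn":0},{"travel":[0,0,-0.5],"turn":0},{"travel":[0,0,-0.6],"turn":0},{"travel":[0,0,-0.6],"turn":0},{"travel":[0,0,-0.6],"turn":0},{"travel":[0,0,-0.5],"turn":0},{"travel":[-0.4,0.5,0],"turn":0},{"travel":[-0.4,0.6,0],"turn":0},{"travel":[-0.4,0.6,0],"turn":0}]' 0.3
python3 - <<'E'
from h import *
T=info("top");S=info("scene")
for n in ["wrist","scene"]:
  cv2.imwrite(f"pics/{n}4.png",imaging.get_image(n))
s=cv2.imread("pics/scene4.png")
cv2.imwrite("pics/c5.png",cv2.resize(s[170:210,320:410],None,fx=8,fy=8,interpolation=3))
E
```

```text
t: 5.25
ee_pos: [428.1, 3.8, 219.0]
orientation: [3.108, 0.449, 0.019]
ft_force: [0.5, 0.5, 0.1]
width: 56.9
```

View pics/c5.png

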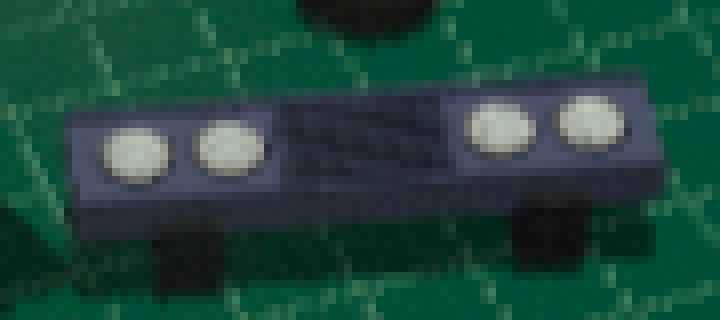

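View pics/wrist4.png

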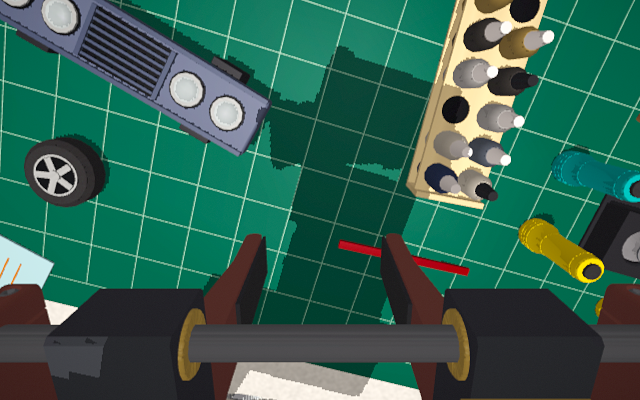

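All four lamps now look alike in the scene crop, the pressed one at crop (136,155) = (337,189). Next, the torch.

```bash
python3 -m crank '[{"travel":[-0.28,0.6,0],"turn":0},{"travel":[-0.28,0.6,0],"turn":0},{"travel":[-0.28,0.6,0],"turn":0},{"travel":[-0.28,0.6,0],"turn":0},{"travel":[-0.28,0.6,0],"turn":0},{"travel":[-0.28,0.6,0],"turn":0},{"travel":[-0.28,0.6,0],"turn":0},{"travel":[-0.28,0.6,0],"turn":0},{"travel":[-0.28,0.6,0],"turn":0},{"travel":[-0.28,0.6,0],"turn":0},{"travel":[0,0,0],"turn":0}]' 0.3
python3 - <<'E'
from h import *
c=info("wrist");im=imaging.get_image("wrist");cv2.imwrite("pics/w5.png",im);np.savez("w5.npz",K=c[0],R=c[1],t=c[2])
print(proj(c,(448.3,-327,99)),proj(c,(449,-326,40)))
E
```

```text
t: 6.45
ee_pos: [378.6, -335.3, 216.0]
orientation: [3.108, 0.444, 0.021]
ft_force: [0.4, -0.2, 0.1]
width: 56.8
[339.79765142 103.91523717] [335.70865725 100.36682294]
```

View pics/w5.png

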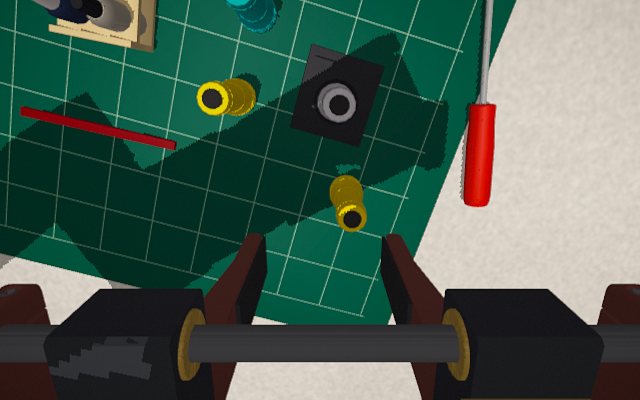

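Run:
```python
from h import *
o=ctrl.get_obs();R=cv2.Rodrigues(o["orientation"])[0];print(o["ee_pos"],R[:,2].round(4))
print(R.T@(np.array([448.3,-326.8,130])-o["ee_pos"])/50)
```

```text
[ 378.37505141 -333.56273973  215.71042319] [ 0.0128  0.0019 -0.9999]
[1.35826635 0.2592418  1.73219806]
```

```bash
python3 -m crank '[{"travel":[0.45,0.08,0],"turn":0},{"travel":[0.45,0.08,0],"turn":0},{"travel":[0.45,0.08,0],"turn":0},{"travel":[0,0,0.4],"turn":0},{"travel":[0,0,0.4],"turn":0},{"travel":[0,0,0.4],"turn":0},{"travel":[0,0,0],"turn":0},{"travel":[0,0,0],"turn":0}]' 0.3
python3 - <<'E'
from h import *
o=ctrl.get_obs();R=cv2.Rodrigues(o["orientation"])[0];print(o["ee_pos"],R[:,2].round(4))
print(R.T@(np.array([448.3,-326.8,66])-o["ee_pos"])/50)
cv2.imwrite("pics/w6.png",imaging.get_image("wrist"))
E
```

```text
t: 7.3
ee_pos: [452.6, -314.4, 153.3]
orientation: [-3.103, -0.451, -0.018]
ft_force: [-0.0, -0.1, 0.5]
width: 57.0
[ 452.63889995 -314.43217531  153.29491022] [ 0.0103  0.0072 -0.9999]
[-0.17439714  0.21924942  1.74309825]
```

View pics/w6.png

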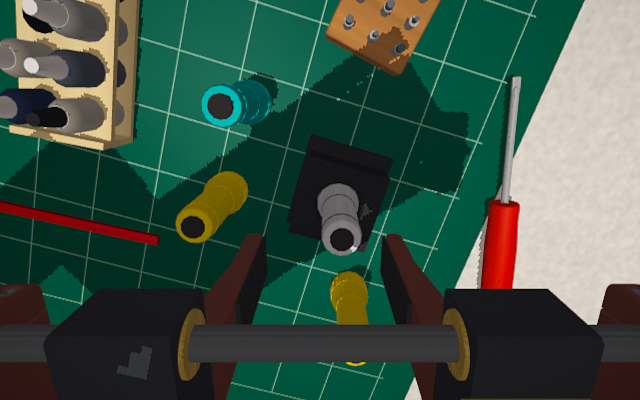

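```bash
python3 -m crank '[{"travel":[-0.17,0.22,0],"turn":0},{"travel":[0,0,0],"turn":0},{"travel":[0,0,0.2],"turn":0},{"travel":[0,0,0],"turn":0}]' 0.3
python3 - <<'E'
from h import *
o=ctrl.get_obs();R=cv2.Rodrigues(o["orientation"])[0];print(o["ee_pos"],R[:,2].round(4))
print(R.T@(np.array([448.3,-326.8,66])-o["ee_pos"])/50)
cv2.imwrite("pics/w7.png",imaging.get_image("wrist"))
E
```

```text
t: 7.75
ee_pos: [448.3, -329.3, 145.6]
orientation: [-3.107, -0.451, -0.023]
ft_force: [-0.2, 0.0, -0.6]
width: 56.6
[ 448.32445725 -329.32660029  145.5643961 ] [ 0.0142  0.0042 -0.9999]
[-0.00962991 -0.0486363   1.59131793]
```

View pics/w7.png

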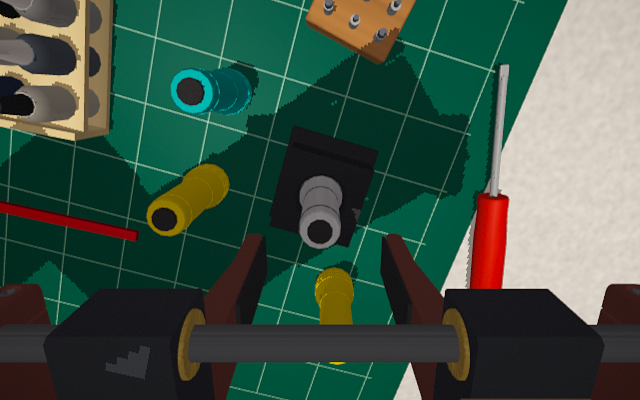

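The torch tail is at (320,232), midway between the open jaws. Descending.

```bash
python3 -m crank '[{"travel":[0,-0.05,0.2],"turn":0},{"travel":[0,0,0.25],"turn":0},{"travel":[0,0,0.25],"turn":0},{"travel":[0,0,0.25],"turn":0},{"travel":[0,0,0.25],"turn":0},{"travel":[0,0,0.15],"turn":0},{"travel":[0,0,0],"turn":0}]' 0.3
python3 - <<'E'
from h import *
o=ctrl.get_obs();R=cv2.Rodrigues(o["orientation"])[0];print(o["ee_pos"],R[:,2].round(4))
print(R.T@(np.array([448.3,-326.8,66])-o["ee_pos"])/50)
cv2.imwrite("pics/w8.png",imaging.get_image("wrist"))
E
```

```text
t: 8.5
ee_pos: [448.2, -325.8, 71.2]
orientation: [-3.105, -0.451, -0.021]
ft_force: [-0.1, -1.1, -0.1]
width: 57.0
[ 448.24890135 -325.84922358   71.15025856] [ 0.0127  0.0054 -0.9999]
[-0.00584622  0.01867596  0.10290642]
```

View pics/w8.png

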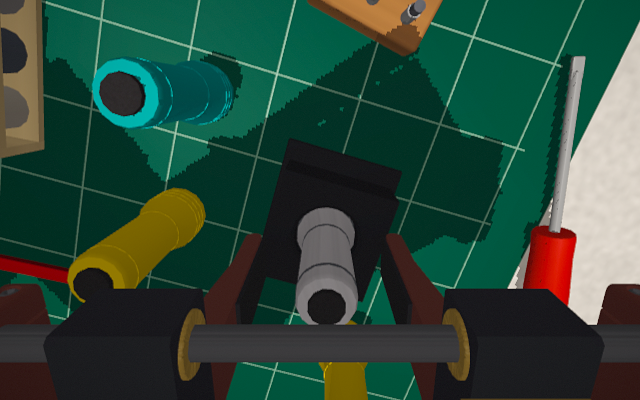

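Jaws straddle the torch evenly: tail at (325,307), jaws at (240) and (407). Now the last 5 mm down, then closing.

```bash
python3 -m crank '[{"travel":[0,0.02,0.1],"turn":0},{"travel":[0,0,0],"turn":0}]' 0.3
python3 -m crank '[{"travel":[0,0,0],"turn":0},{"travel":[0,0,0],"turn":0},{"travel":[0,0,0],"turn":0},{"travel":[0,0,0],"turn":0},{"travel":[0,0,0],"turn":0},{"travel":[0,0,0],"turn":0}]' -1
```

```text
t: 8.75
ee_pos: [449.3, -327.4, 66.8]
orientation: [-3.107, -0.451, -0.023]
ft_force: [-0.3, 0.7, -0.7]
width: 57.2
t: 9.35
ee_pos: [450.0, -328.0, 68.2]
orientation: [-3.108, -0.451, -0.026]
ft_force: [0.3, -1.2, -0.9]
width: 23.8
```

```bash
python3 -m crank '[{"travel":[0,0,0],"turn":0},{"travel":[0,0,-0.1],"turn":0},{"travel":[0,0,-0.15],"turn":0},{"travel":[0,0,-0.15],"turn":0}]' -1
```

```text
t: 9.75
ee_pos: [448.9, -327.5, 88.5]
orientation: [-3.107, -0.451, -0.023]
ft_force: [-0.1, 0.6, -0.3]
width: 23.8
```

```bash
python3 -m crank '[{"travel":[0,0,-0.25],"turn":0},{"travel":[0,0,-0.35],"turn":0},{"travel":[0,0,-0.45],"turn":0},{"travel":[0,0,-0.45],"turn":0},{"travel":[0,0,-0.45],"turn":0},{"travel":[0,0,-0.45],"turn":0},{"travel":[0,0,0],"turn":0}]' -1
python3 - <<'E'
from h import *
cv2.imwrite("pics/w9.png",imaging.get_image("wrist"));cv2.imwrite("pics/s9.png",imaging.get_image("scene")[130:330,130:450])
o=ctrl.get_obs();R=cv2.Rodrigues(o["orientation"])[0];print(o["ee_pos"],R[:,2].round(4))
print(R.T@(np.array([461.7,101.5,198])-o["ee_pos"])/50)
E
```

```text
t: 10.45
ee_pos: [447.6, -328.5, 220.8]
orientation: [3.107, 0.451, 0.03]
ft_force: [0.2, -0.2, -0.8]
width: 23.9
[ 446.28486149 -327.46456753  217.7352191 ] [ 0.0153  0.0033 -0.9999]
[ 2.72944882 -8.13771483  0.42753796]
```

View pics/w9.png

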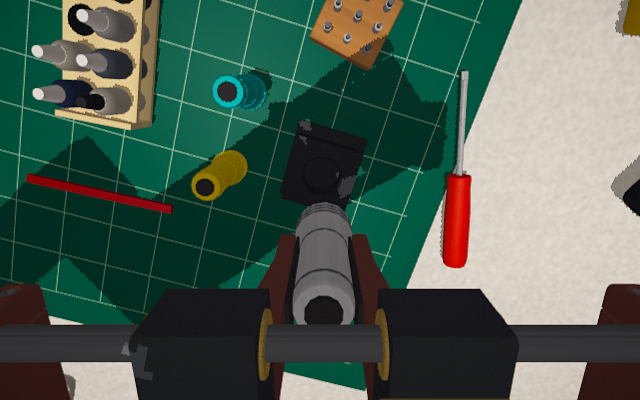

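View pics/s9.png

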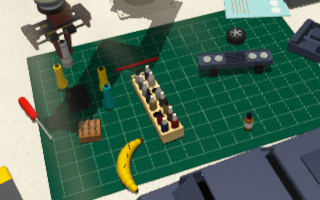

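The torch is in the jaws and the dock hole (322,175) is empty. Carrying it high over the rack.

```bash
python3 -m crank '[{"travel":[0.1,-0.3,0],"turn":0},{"travel":[0.15,-0.45,0],"turn":0},{"travel":[0.15,-0.45,0],"turn":0},{"travel":[0.15,-0.45,0],"turn":0},{"travel":[0.15,-0.45,0],"turn":0},{"travel":[0.15,-0.45,0],"turn":0},{"travel":[0.15,-0.45,0],"turn":0},{"travel":[0.15,-0.45,0],"turn":0},{"travel":[0.15,-0.45,0],"turn":0},{"travel":[0.15,-0.45,0],"turn":0},{"travel":[0.15,-0.45,0],"turn":0},{"travel":[0.15,-0.45,0],"turn":0},{"travel":[0.15,-0.45,0],"turn":0},{"travel":[0.15,-0.45,0],"turn":0},{"travel":[0.15,-0.45,0],"turn":0},{"travel":[0.15,-0.4,0],"turn":0},{"travel":[0.1,-0.3,0],"turn":0},{"travel":[0,0,0],"turn":0},{"travel":[0,0,0],"turn":0}]' -1
python3 - <<'E'
from h import *
o=ctrl.get_obs();R=cv2.Rodrigues(o["orientation"])[0];print(o["ee_pos"],R[:,2].round(4))
print(R.T@(np.array([461.7,101.5,160])-o["ee_pos"])/50)
cv2.imwrite("pics/w10.png",imaging.get_image("wrist"));cv2.imwrite("pics/s10.png",imaging.get_image("scene"));cv2.imwrite("pics/t10.png",imaging.get_image("top"))
E
```

```text
t: 12.45
ee_pos: [435.2, 89.8, 198.5]
orientation: [-3.088, -0.452, 0.048]
ft_force: [0.7, -0.7, -0.4]
width: 24.2
[435.19801123  89.82051819 198.47180867] [-0.0336  0.0156 -0.9993]
[ 0.59583577 -0.05331804  0.75476832]
```

View pics/s10.png

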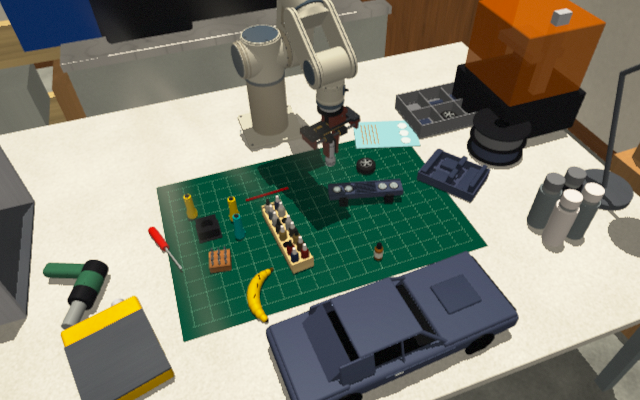

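View pics/w10.png

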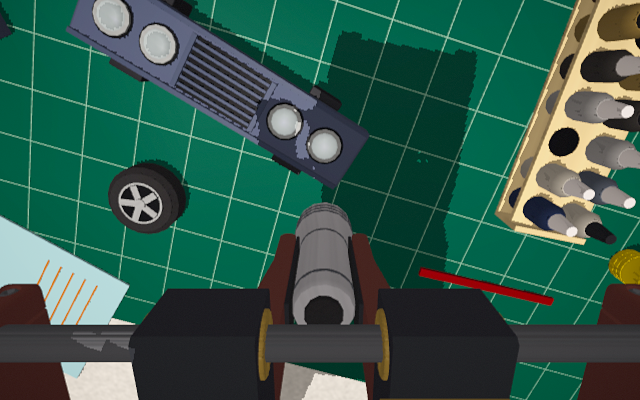

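```bash
cat >> h.py <<'E'
def avg(n=8):
    P=[];Z=[];X=[]
    for i in range(n):
        imaging.get_image("top");o=ctrl.get_obs();R=cv2.Rodrigues(np.array(o["orientation"]))[0];P.append(o["ee_pos"]);Z.append(R[:,2]);X.append(R[:,0])
    return np.array(P),np.array(Z),np.array(X)
E
python3 - <<'E'
from h import *
P,Z,X=avg(8)
print(P.mean(0).round(2),P.std(0).round(2),Z.mean(0).round(4),Z.std(0).round(4),X.mean(0).round(3))
print(ctrl.get_obs()["t"],ctrl.get_obs()["qvel"])
E
```

```text
[436.51  89.05 199.38] [0.13 0.12 0.1 ] [-0.0313  0.0161 -0.9994] [0.0002 0.0001 0.    ] [ 0.958  0.284 -0.025]
13.0 [ 3.49740414e-03  4.35985803e-04  6.27070384e-04 -8.56723601e-05
  7.48315188e-04 -5.66257535e-04]
```

```bash
python3 -m crank '[{"travel":[0.15,0,0],"turn":0},{"travel":[0.15,0,0],"turn":0},{"travel":[0.15,0,0],"turn":0},{"travel":[0.1,0,0],"turn":0},{"travel":[0,0,0],"turn":0}]' -1
python3 - <<'E'
from h import *
P,Z,X=avg(4)
print(P.mean(0).round(2),P.std(0).round(2),Z.mean(0).round(4))
E
python3 -m crank '[{"travel":[0,0.5,0],"turn":0},{"travel":[0,0.5,0],"turn":0},{"travel":[0,0.5,0],"turn":0},{"travel":[0,0,0],"turn":0}]' -1
python3 - <<'E'
from h import *
P,Z,X=avg(4)
print(P.mean(0).round(2),P.std(0).round(2),Z.mean(0).round(4))
E
```

```text
t: 13.5
ee_pos: [466.3, 97.8, 198.9]
orientation: [-3.088, -0.448, 0.042]
ft_force: [-0.4, -0.5, -1.5]
width: 24.2
[465.3   97.62 198.79] [0.35 0.09 0.02] [-0.0307  0.0162 -0.9994]
t: 14.1
ee_pos: [485.7, 24.0, 197.1]
orientation: [-3.088, -0.452, 0.045]
ft_force: [0.4, 0.3, -1.4]
width: 24.3
[484.95  25.79 196.94] [0.15 0.54 0.02] [-0.0321  0.0168 -0.9993]
```

```bash
python3 -m crank '[{"travel":[-0.1,0.3,0],"turn":0},{"travel":[-0.15,0.45,0],"turn":0},{"travel":[-0.15,0.45,0],"turn":0},{"travel":[-0.15,0.45,0],"turn":0},{"travel":[-0.15,0.45,-0.05],"turn":0},{"travel":[-0.15,0.45,-0.05],"turn":0},{"travel":[-0.15,0.45,-0.05],"turn":0},{"travel":[-0.1,0.3,0],"turn":0},{"travel":[0,0,0],"turn":0}]' -1
python3 - <<'E'
from h import *
P,Z,X=avg(3)
print(P.mean(0).round(2),Z.mean(0).round(4),np.round(ctrl.get_obs()["qpos"],3))
E
python3 -m crank '[{"travel":[0.05,-0.2,-0.02],"turn":0},{"travel":[0.05,-0.2,-0.02],"turn":0},{"travel":[0.05,-0.2,-0.02],"turn":0},{"travel":[0.05,-0.2,-0.02],"turn":0},{"travel":[0.05,-0.2,-0.02],"turn":0},{"travel":[0.05,-0.2,-0.02],"turn":0},{"travel":[0,0,0],"turn":0}]' -1
python3 - <<'E'
from h import *
P,Z,X=avg(3)
print(P.mean(0).round(2),Z.mean(0).round(4),np.round(ctrl.get_obs()["qpos"],3))
E
```

```text
t: 15.2
ee_pos: [479.7, -144.3, 202.1]
orientation: [-3.082, -0.476, 0.046]
ft_force: [-0.7, -0.1, -0.8]
width: 23.9
[ 479.53 -143.07  202.01] [-0.0332  0.0184 -0.9993] [-0.317  0.309  1.91   0.009  0.96   0.941]
t: 16.05
ee_pos: [474.8, -71.4, 209.9]
orientation: [-3.079, -0.486, 0.048]
ft_force: [-0.8, -0.0, -1.7]
width: 24.1
[474.99 -72.39 209.86] [-0.034   0.019  -0.9992] [-0.184  0.269  1.945  0.015  0.964  1.066]
```

```bash
python3 -m crank '[{"travel":[0.8,0,0],"turn":0},{"travel":[0.8,0,0],"turn":0},{"travel":[0.8,0,0],"turn":0},{"travel":[0,0,0],"turn":0}]' -1
python3 - <<'E'
from h import *
P,Z,X=avg(3)
print(P.mean(0).round(2),Z.mean(0).round(4))
E
python3 -m crank '[{"travel":[0,-0.8,0],"turn":0},{"travel":[0,-0.8,0],"turn":0},{"travel":[0,-0.8,0],"turn":0},{"travel":[0,0,0],"turn":0}]' -1
python3 - <<'E'
from h import *
P,Z,X=avg(3)
print(P.mean(0).round(2),Z.mean(0).round(4))
E
```

```text
t: 16.6
ee_pos: [592.2, -37.3, 205.9]
orientation: [-3.081, -0.477, 0.048]
ft_force: [-0.0, 0.2, -1.3]
width: 24.0
[588.16 -38.05 205.34] [-0.0388  0.0186 -0.9991]
t: 17.15
ee_pos: [544.8, 74.7, 208.5]
orientation: [-3.082, -0.464, 0.063]
ft_force: [-0.1, -0.7, -0.4]
width: 23.5
[546.34  72.37 208.54] [-0.0423  0.0173 -0.999 ]
```

```bash
python3 -m crank '[{"travel":[-0.8,0,0],"turn":0},{"travel":[-0.8,0,0],"turn":0},{"travel":[-0.8,0,0],"turn":0},{"travel":[0,0,0],"turn":0}]' -1
python3 - <<'E'
from h import *
P,Z,X=avg(3)
print(P.mean(0).round(2),Z.mean(0).round(4))
E
```

```text
t: 17.7
ee_pos: [429.0, 30.7, 211.8]
orientation: [-3.086, -0.452, 0.06]
ft_force: [0.4, 0.5, -1.4]
width: 23.4
[433.74  31.5  212.8 ] [-0.0362  0.0169 -0.9992]
```

```bash
python3 -m crank '[{"travel":[0.15,0,0],"turn":0},{"travel":[0.25,0,0],"turn":0},{"travel":[0.3,0,0],"turn":0},{"travel":[0.3,0,0],"turn":0},{"travel":[0.3,0,0],"turn":0},{"travel":[0.3,0,0],"turn":0},{"travel":[0.3,0,0],"turn":0},{"travel":[0.3,0,0],"turn":0},{"travel":[0.2,0,0],"turn":0},{"travel":[0.1,0,0],"turn":0},{"travel":[-1,0,0],"turn":0},{"travel":[-1,0,0],"turn":0},{"travel":[-0.7,0,0],"turn":0},{"travel":[0,0,0],"turn":0}]' -1
python3 - <<'E'
from h import *
P,Z,X=avg(3)
print(P.mean(0).round(2),Z.mean(0).round(4))
E
```

```text
t: 19.25
ee_pos: [445.5, 34.2, 207.7]
orientation: [-3.086, -0.459, 0.044]
ft_force: [-0.3, -0.5, -1.5]
width: 24.3
[449.72  34.76 208.52] [-0.0262  0.0178 -0.9995]
```

```bash
python3 -m crank '[{"travel":[0.15,0,0],"turn":0},{"travel":[0.25,0,0],"turn":0},{"travel":[0.3,0,0],"turn":0},{"travel":[0.3,0,0],"turn":0},{"travel":[0.3,0,0],"turn":0},{"travel":[0.3,0,0],"turn":0},{"travel":[0.3,0,0],"turn":0},{"travel":[0.3,0,0],"turn":0},{"travel":[0.2,0,0],"turn":0},{"travel":[0.1,0,0],"turn":0},{"travel":[-1,0,0],"turn":0},{"travel":[-1,0,0],"turn":0},{"travel":[-0.7,0,0],"turn":0},{"travel":[0,0,0],"turn":0}]' -1
python3 -m crank '[{"travel":[0.15,0,0],"turn":0},{"travel":[0.25,0,0],"turn":0},{"travel":[0.3,0,0],"turn":0},{"travel":[0.3,0,0],"turn":0},{"travel":[0.3,0,0],"turn":0},{"travel":[0.3,0,0],"turn":0},{"travel":[0.3,0,0],"turn":0},{"travel":[0.3,0,0],"turn":0},{"travel":[0.2,0,0],"turn":0},{"travel":[0.1,0,0],"turn":0},{"travel":[-1,0,0],"turn":0},{"travel":[-1,0,0],"turn":0},{"travel":[-0.7,0,0],"turn":0},{"travel":[0,0,0],"turn":0}]' -1
python3 - <<'E'
from h import *
P,Z,X=avg(3)
print(P.mean(0).round(2),Z.mean(0).round(4))
E
```

```text
t: 20.8
ee_pos: [462.2, 38.9, 204.0]
orientation: [-3.085, -0.467, 0.025]
ft_force: [-0.1, 0.4, -0.1]
width: 23.9
t: 22.2
ee_pos: [477.8, 43.8, 200.5]
orientation: [-3.084, -0.473, 0.005]
ft_force: [0.9, -0.7, -0.8]
width: 23.9
[482.01  44.52 201.48] [-0.0013  0.0212 -0.9998]
```

Run:
```python
from h import *
o=ctrl.get_obs();R=cv2.Rodrigues(o["orientation"])[0];print(o["ee_pos"])
print(R.T@(np.array([463,100.5,150])-o["ee_pos"])/50)
```

```text
[483.33041673  44.75657382 201.73624979]
[-0.059791   -1.16428949  1.05819327]
```

```bash
python3 -m crank '[{"travel":[0,-0.1,0],"turn":0},{"travel":[-0.02,-0.15,0],"turn":0},{"travel":[-0.02,-0.15,0],"turn":0},{"travel":[-0.02,-0.15,0],"turn":0},{"travel":[0,-0.15,0],"turn":0},{"travel":[0,-0.15,0],"turn":0},{"travel":[0,-0.15,0],"turn":0},{"travel":[0,-0.1,0.1],"turn":0},{"travel":[0,-0.06,0.15],"turn":0},{"travel":[0,0,0.15],"turn":0},{"travel":[0,0,0.15],"turn":0},{"travel":[0,0,0.15],"turn":0},{"travel":[0,0,0.1],"turn":0},{"travel":[0,0,0],"turn":0}]' -1
python3 - <<'E'
from h import *
P,Z,X=avg(3)
print(P.mean(0).round(2),Z.mean(0).round(4))
for n in ["scene","top","wrist"]: cv2.imwrite(f"pics/{n}11.png",imaging.get_image(n))
s=cv2.imread("pics/scene11.png");t=cv2.imread("pics/top11.png")
cv2.imwrite("pics/c11.png",np.hstack([cv2.resize(s[130:210,300:380],None,fx=5,fy=5,interpolation=3),cv2.resize(t[190:270,270:350],None,fx=5,fy=5,interpolation=3)]))
S=info("scene")
for z in (45,52,80,90,180): print(z,proj(S,(461.6,101,z)))
E
```

```text
t: 23.75
ee_pos: [465.1, 106.4, 158.8]
orientation: [-3.084, -0.477, -0.007]
ft_force: [0.6, 0.3, -1.6]
width: 23.9
[465.54 106.52 159.47] [ 0.0024  0.0215 -0.9998]
45 [336.77172501 189.48658947]
52 [336.7785701  187.95143137]
80 [336.80637998 181.7144718 ]
90 [336.816482   179.44887816]
180 [336.91166628 158.10176702]
```

View pics/c11.png

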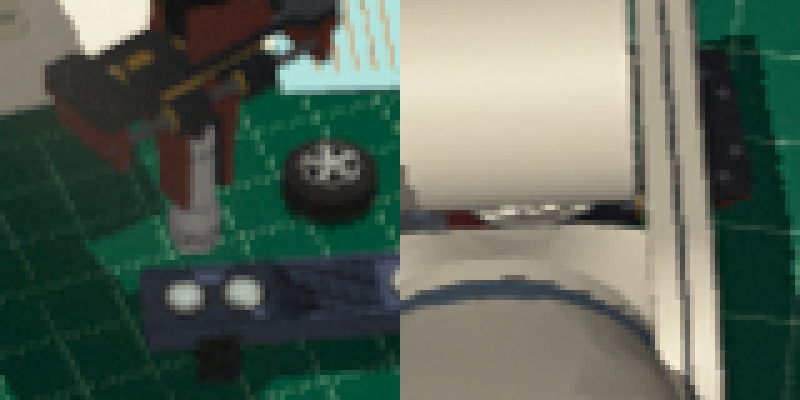

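View pics/wrist11.png

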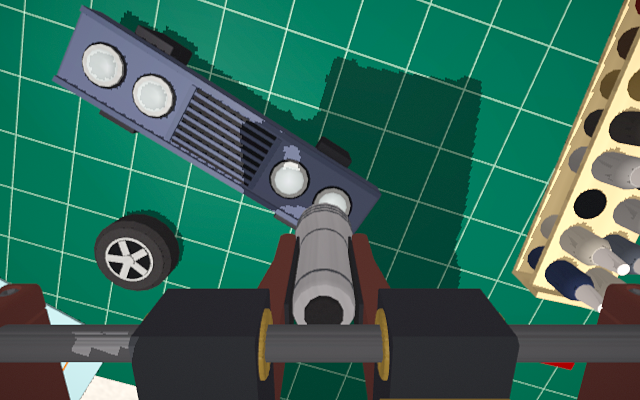

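Run:
```python
from h import *
s=cv2.imread("pics/scene11.png")
a=s[145:195,315:365]
cv2.imwrite("pics/c12.png",cv2.resize(a,None,fx=11,fy=11,interpolation=3))
S=info("scene");W=info("wrist")
g=cv2.cvtColor(a,cv2.COLOR_BGR2HSV)
m=(g[...,1]<60)&(g[...,2]>60)
for r in range(5,40): 
    x=np.where(m[r,12:35])[0]+12+315
    print(r+145,len(x),x.mean().round(2) if len(x) else '',(x.min(),x.max()) if len(x) else '')
```

```text
150 0  
151 0  
152 0  
153 1 332.0 (np.int64(332), np.int64(332))
154 1 333.0 (np.int64(333), np.int64(333))
155 4 335.0 (np.int64(328), np.int64(342))
156 3 336.67 (np.int64(327), np.int64(342))
157 3 341.0 (np.int64(340), np.int64(342))
158 5 340.0 (np.int64(338), np.int64(342))
159 5 340.0 (np.int64(338), np.int64(342))
160 5 340.0 (np.int64(338), np.int64(342))
161 5 340.0 (np.int64(338), np.int64(342))
162 5 340.0 (np.int64(338), np.int64(342))
163 5 340.0 (np.int64(338), np.int64(342))
164 5 340.0 (np.int64(338), np.int64(342))
165 5 340.0 (np.int64(338), np.int64(342))
166 5 340.0 (np.int64(338), np.int64(342))
167 5 340.0 (np.int64(338), np.int64(342))
168 5 340.0 (np.int64(338), np.int64(342))
169 5 340.0 (np.int64(338), np.int64(342))
170 7 339.57 (np.int64(334), np.int64(343))
171 8 339.0 (np.int64(334), np.int64(343))
172 10 338.5 (np.int64(334), np.int64(343))
173 10 338.5 (np.int64(334), np.int64(343))
174 10 338.5 (np.int64(334), np.int64(343))
175 10 338.5 (np.int64(334), np.int64(343))
176 10 338.5 (np.int64(334), np.int64(343))
177 10 338.5 (np.int64(334), np.int64(343))
178 9 339.0 (np.int64(335), np.int64(343))
179 7 338.0 (np.int64(335), np.int64(341))
180 5 338.0 (np.int64(336), np.int64(340))
181 0  
182 0  
183 0  
184 0
```

View pics/c12.png

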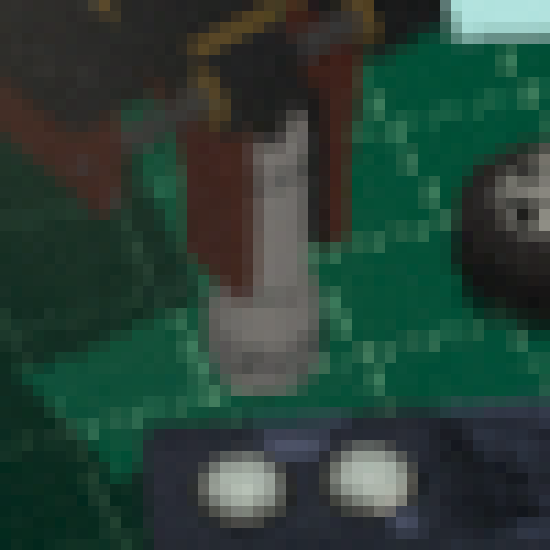

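Run:
```python
from h import *
o=ctrl.get_obs();R=cv2.Rodrigues(o["orientation"])[0];p=np.array(o["ee_pos"]);W=info("wrist");print(p)
for dx in(-3,0,3): print(dx,"tail",proj(W,p+R@[dx,0,-34]),"barrel end",proj(W,p+R@[dx,0,-30]), "head front edges", proj(W,p+R@[dx+16.5,0,60]),proj(W,p+R@[dx,-16.5,60]),proj(W,p+R@[dx,16.5,60]))
w=cv2.imread("pics/wrist11.png");cv2.imwrite("pics/c13.png",cv2.resize(w[190:340,250:400],None,fx=4,fy=4,interpolation=3))
print(R.T@(np.array([461.6,101.2,160])-p)/50)
```

```text
[465.90408961 106.71316921 160.12860931]
-3 tail [325.05086347 324.71515418] barrel end [325.00242806 317.89202642] head front edges [324.36601039 201.54804006] [297.54084901 227.06016852] [351.17495713 227.0347144 ]
0 tail [325.05812514 317.66232732] barrel end [325.00916224 310.99673835] head front edges [324.3675898  196.78847954] [297.43505059 222.50751169] [351.28378281 222.4818349 ]
3 tail [325.06548598 310.51319447] barrel end [325.01598572 304.01001648] head front edges [324.36918219 191.98980972] [297.32840205 217.91827284] [351.39348297 217.89237061]
[-0.11538802  0.07912195 -0.00016027]
```

View pics/c13.png

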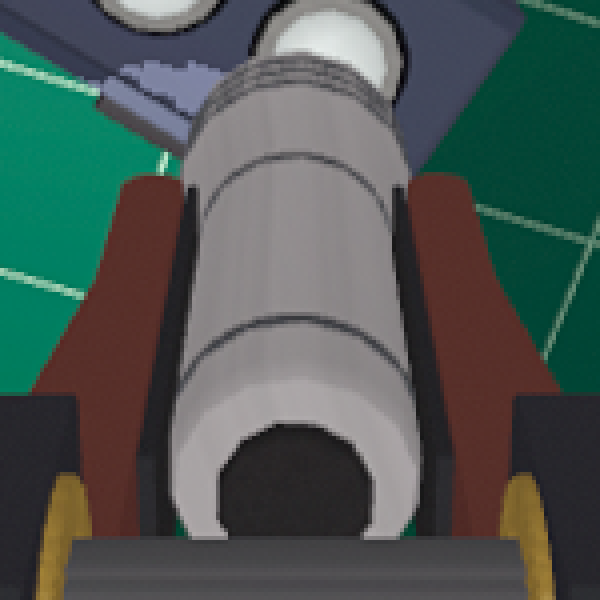

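Run:
```python
from h import *
o=ctrl.get_obs();R=cv2.Rodrigues(o["orientation"])[0];p=np.array(o["ee_pos"]);S=info("scene")
C=-S[1].T@S[2]
for d in ([0,0,60],[-3.2,-.6,60],[-3.2,-.6,57]):
    f=p+R@d; v=(C-f)*[1,1,0]; v/=np.linalg.norm(v); s=np.array([-v[1],v[0],0])
    print(d,f.round(1),proj(S,f).round(2),"near rim",proj(S,f+16.5*v).round(2),"sides",proj(S,f+16.5*s).round(2),proj(S,f-16.5*s).round(2))
# lamps in scene4 (home)
s=cv2.imread("pics/scene11.png");g=cv2.cvtColor(s,cv2.COLOR_BGR2HSV)
m=((g[...,2]>130)&(g[...,1]<60)).astype(np.uint8);m[:184]=0;m[200:]=0;m[:,:325]=0;m[:,410:]=0
n,l,st,ct=cv2.connectedComponentsWithStats(m)
for i in range(1,n):
    if st[i][4]>15: print(ct[i].round(2),st[i],plane(S,ct[i],48.5).round(1))
f=p+R@[-3.2,-.6,58]; print(f, R.T@(np.array([461.6,101.2,f[2]])-f)/50)
```

```text
[0, 0, 60] [466.1 108.  100.1] [339.39 177.5 ] near rim [339.35 181.05] sides [344.56 177.55] [334.22 177.46]
[-3.2, -0.6, 60] [462.9 107.6 100.1] [338.91 176.89] near rim [338.88 180.43] sides [344.07 176.93] [333.75 176.85]
[-3.2, -0.6, 57] [462.9 107.6 103.1] [338.89 176.21] near rim [338.86 179.74] sides [344.06 176.24] [333.73 176.17]
[382.24 185.73] [379 184   8   5  33] [501.3 245.8  48.5]
[393.54 185.32] [390 184   8   4  28] [512.7 281.2  48.5]
[336.64 188.68] [334 187   6   5  22] [461.3 100.6  48.5]
[348.56 187.92] [346 186   6   5  25] [471.8 138.4  48.5]
[462.89172777 107.58417968 102.12199747] [-0.06319379  0.11388042 -0.00288418]
```

```bash
python3 -m crank '[{"travel":[-0.03,0.06,0.1],"turn":0},{"travel":[-0.02,0.06,0.1],"turn":0},{"travel":[0,0,0.1],"turn":0},{"travel":[0,0,0],"turn":0}]' -1
python3 - <<'E'
from h import *
P,Z,X=avg(4)
p=P.mean(0);print(p.round(2),Z.mean(0).round(4))
o=ctrl.get_obs();R=cv2.Rodrigues(o["orientation"])[0]
f=p+R@[-3.2,-.6,60]; print("face",f.round(1), R.T@(np.array([461.4,100.9,62])-f)/50)
E
```

```text
t: 24.45
ee_pos: [465.7, 100.0, 144.3]
orientation: [-3.084, -0.477, -0.013]
ft_force: [0.9, -0.3, -1.0]
width: 23.7
[466.06 100.14 144.9 ] [ 0.0061  0.0222 -0.9997]
face [463.2 101.1  84.9] [-0.04198969  0.001166    0.45727319]
```

```bash
python3 -m crank '[{"travel":[-0.03,0,0.1],"turn":0},{"travel":[-0.01,0,0.1],"turn":0},{"travel":[0,0,0.1],"turn":0},{"travel":[0,0,0],"turn":0}]' -1
python3 - <<'E'
from h import *
P,Z,X=avg(4)
p=P.mean(0);print(p.round(2),Z.mean(0).round(4))
o=ctrl.get_obs();R=cv2.Rodrigues(o["orientation"])[0]
f=p+R@[-3.2,-.6,60]; print("face",f.round(1), R.T@(np.array([461.4,100.9,62])-f)/50)
S=info("scene");s=imaging.get_image("scene");w=imaging.get_image("wrist")
C=-S[1].T@S[2];v=(C-f)*[1,1,0]; v/=np.linalg.norm(v)
print(proj(S,f),proj(S,f+16.5*v))
W=info("wrist");print([proj(W,p+R@[d+16.5,-.6,60]).round(1) for d in (-4,-3.2,-2)], proj(W,(461.4,100.9,48)))
cv2.imwrite("pics/c14.png",np.hstack([cv2.resize(s[150:200,315:365],None,fx=8,fy=8,interpolation=3),cv2.resize(w[180:280,270:370],None,fx=4,fy=4,interpolation=3)]))
E
```

```text
t: 25.05
ee_pos: [464.5, 100.1, 129.1]
orientation: [-3.084, -0.478, -0.017]
ft_force: [-0.2, -0.5, -1.0]
width: 23.9
[464.88 100.2  129.71] [ 0.0083  0.0226 -0.9997]
face [462.2 101.2  69.7] [-0.01889865  0.00317889  0.15353752]
[336.90742884 184.13280071] [336.89084361 187.6749981 ]
[array([323.3, 203.4]), array([323.3, 202.1]), array([323.3, 200.2])] [323.94517119 216.97319571]
```

View pics/c14.png

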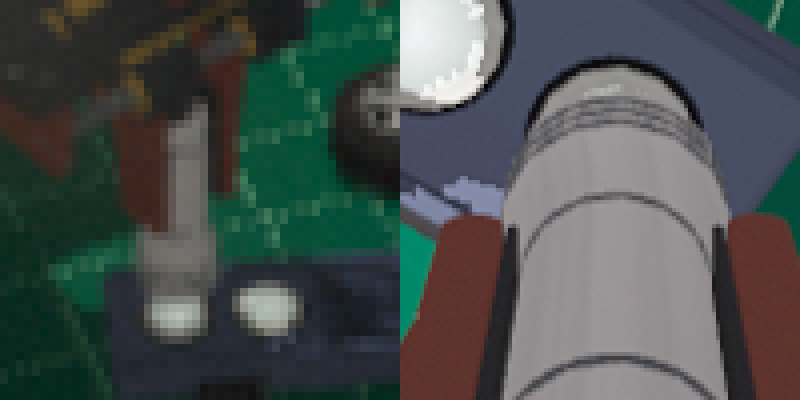

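Run:
```python
from h import *
W=info("wrist");o=ctrl.get_obs();R=cv2.Rodrigues(o["orientation"])[0];p=np.array(o["ee_pos"])
L=np.array([461.4,100.9,0]);x=R[:,0]
for k in(-2,0,2): print(k,"ring",proj(W,L+(14+k)*x+[0,0,48]).round(1),"recess",proj(W,L+(14+k)*x+[0,0,45]).round(1))
for d in(-5,-4.5,-3.5): 
  for z in (58,60,62):print(d,z,proj(W,p+R@[d+16.5,-.6,z]).round(1))
```

```text
-2 ring [323.9 200.1] recess [324.  198.8]
0 ring [323.9 197.2] recess [324.  195.9]
2 ring [323.9 194.3] recess [324.  193.1]
-5 58 [323.4 205.8]
-5 60 [323.4 204.7]
-5 62 [323.4 203.7]
-4.5 58 [323.4 205. ]
-4.5 60 [323.4 203.9]
-4.5 62 [323.4 202.9]
-3.5 58 [323.4 203.4]
-3.5 60 [323.4 202.3]
-3.5 62 [323.4 201.3]
```

```bash
python3 -m crank '[{"travel":[0,0,0.09],"turn":0},{"travel":[0,0,0.07],"turn":0},{"travel":[0,0,0],"turn":0}]' -1
python3 - <<'E'
from h import *
P,Z,X=avg(4)
p=P.mean(0);print(p.round(2),Z.mean(0).round(4))
o=ctrl.get_obs();R=cv2.Rodrigues(o["orientation"])[0]
f=p+R@[-3.8,-.6,60]; print("face",f.round(1), R.T@(np.array([461.4,100.9,62])-f)/50)
S=info("scene");s=imaging.get_image("scene");w=imaging.get_image("wrist")
C=-S[1].T@S[2];v=(C-f)*[1,1,0]; v/=np.linalg.norm(v)
print(proj(S,f+16.5*v))
W=info("wrist");print([proj(W,p+R@[d+16.5,-.6,60]).round(1) for d in (-4.5,-3.8,-3)])
cv2.imwrite("pics/c15.png",np.hstack([cv2.resize(s[160:200,315:355],None,fx=10,fy=10,interpolation=3),cv2.resize(w[180:280,270:370],None,fx=4,fy=4,interpolation=3)]))
cv2.imwrite("pics/s15.png",s)
E
```

```text
t: 25.65
ee_pos: [465.5, 100.5, 121.8]
orientation: [-3.084, -0.478, -0.021]
ft_force: [-0.6, 0.2, -1.7]
width: 23.5
[465.73 100.49 122.14] [ 0.0105  0.023  -0.9997]
face [462.6 101.3  62.1] [-0.0247848   0.00049546  0.00162209]
[336.96333812 189.43374789]
[array([323.4, 204. ]), array([323.4, 202.9]), array([323.4, 201.7])]
```

View pics/c15.png

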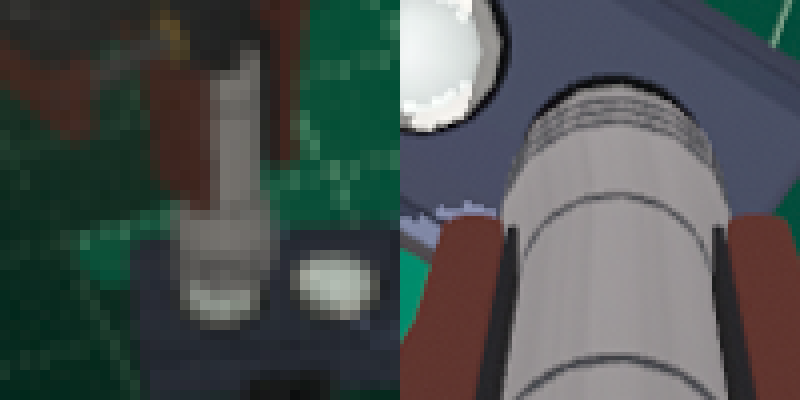

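View pics/s15.png

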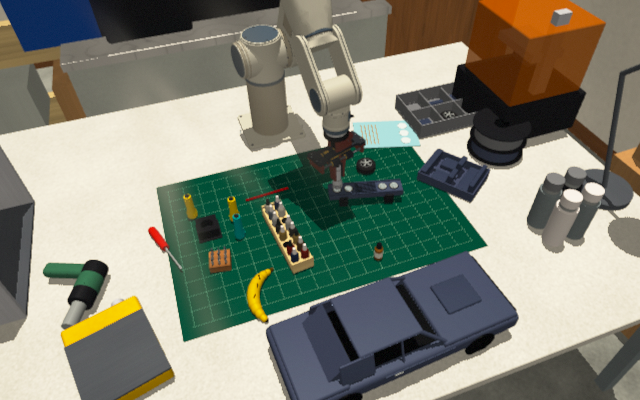

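```bash
python3 -m crank '[{"travel":[-0.03,0,0.03],"turn":0}]' -1
python3 - <<'E'
from h import *
P,Z,X=avg(12)
print(P[:4].mean(0).round(2),P[-4:].mean(0).round(2),Z.mean(0).round(4))
p=P[-4:].mean(0);o=ctrl.get_obs();R=cv2.Rodrigues(o["orientation"])[0]
print("face",(p+R@[-3.8,-.6,60]).round(1),o["width"],o["t"],np.abs(o["qvel"]).max(),np.round(o["ft_force"],1))
s=imaging.get_image("scene");w=imaging.get_image("wrist");cv2.imwrite("pics/w16.png",w)
cv2.imwrite("pics/c16.png",np.hstack([cv2.resize(s[160:200,315:355],None,fx=10,fy=10,interpolation=3),cv2.resize(w[180:280,270:370],None,fx=4,fy=4,interpolation=3)]))
E
```

```text
t: 26.05
ee_pos: [464.8, 100.2, 121.0]
orientation: [-3.084, -0.478, -0.024]
ft_force: [-0.4, 0.9, 0.0]
width: 24.1
[464.23 100.05 120.74] [464.49 100.11 120.86] [ 0.0109  0.0231 -0.9997]
face [461.3 100.9  60.8] 24.22612277325984 26.65 0.0026776698346245246 [ 0.2 -0.8 -1.2]
```

View pics/c16.png

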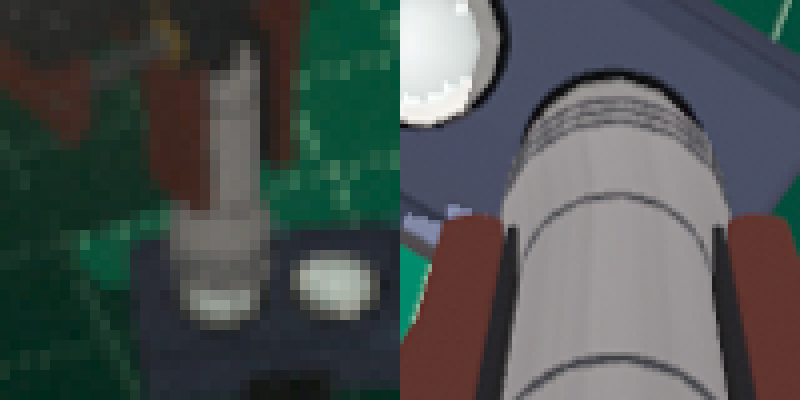

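View pics/w16.png

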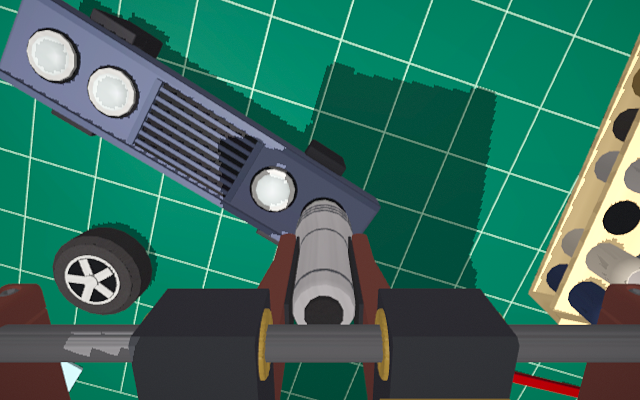

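The torch head (323,204) sits laterally centred over the lamp. The face estimate is (461.3, 100.9, 61–64) against the lamp at (461.4, 100.9), top at 52, and the arm is steady. Handing in.

```bash
python3 -c "
from workcell import workorder
print(workorder.close_job())"
```

```text
the job is handed in; nothing more can be done
None
```

I pressed the proud headlamp home, took the torch out of its dock, and handed the job in at about 27 s with the torch still held over that lamp.

- **Lamp:** The proud one was at the panel's robot-right end. It moved at about 6 N, then stopped hard at the expected home height. My last small steps down peaked at about 53 N at the wrist. That is under the 120 N wrist limit, but above 40 N. I took the 40 N rule as applying to the arm and gripper body; the fingertips did the pressing. In the scene picture it then looked like the other three.
- **Torch:** I carried it over the rack, face roughly 138 mm or more above the bench against 84 mm bottle tops.
- **Extra motion:** The gripper had tilted by about 2° on the way. I took out most of that with a few extra in-and-out strokes over the panel and rack area.
- **Final position:** I estimate the face at (461.3, 100.9), with the lamp at (461.4, 100.9). The joint speeds and wrist forces showed the arm steady and touching nothing.

**Where checks disagreed:**
- **Gap:** From the arm pose, the face is about 9 mm above the glass. The scene picture suggested about 12 mm.
- **Tilt and centring:** The wrist picture shows the torch sitting 3 to 4 mm off the gripper's centre at its face, so it may lean about 1°. I corrected the centring for this; I expect it to be good to 1–2 mm.

Nothing else looked moved in the pictures, though I compared them only by eye.

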